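# Take a coating reading on the tilted test panel with a sprung pen probe

## Task

Take the pen-shaped coating probe from its rest, aim it at the ring mark on the tilted blue test panel and press its orange sprung foot squarely onto the centre of the mark until the foot is about half-way in, never to its stop; hold it steady like that for about two seconds so that the reading is taken. Then lay the probe back on its rest, the same way round as it lay, and let go. Leave the other things on the table where they are.

Things in the scene. Friction and masses are not known exactly. Their poses are not given: they have to be found in the camera images.
- probe_mid (a point): centre of the barrel of the loose grey pen probe (barrel 16 x 90 x 16 mm, about 72 g in all; hold it by the barrel). It lies level on the rest, barrel centre 42 mm above the table. y axis: along the barrel towards the nose with the orange foot; z: up as it lies. The foot stands out of the nose on a thin stem: its flat face is 76 mm ahead (+y) of this point when fully out
- foot_face (a point): centre of the flat face of the orange foot (13 mm across) at the tip of the probe; axes as probe_mid; it moves back with the foot
- foot (a joint): how far the sprung foot is pushed into the probe, m: 0 fully out, 0.010 at its stop. Spring: 2.1 N to start moving, plus 0.7 N per mm (about 5.6 N half-way in)
- spot (a point): point on the line through the mark's centre, in the plane of the front faces of the two rails, about 95 mm above the table. x axis square into the panel, y level along it, z up its slope. The blue panel's own face, with the mark, stands 0 to 14 mm behind this plane (+x), differently each time and not reported: find it by touch. The panel does not yield to a light push
- frame (a joint): lean-back of the test panel and its frame, rad: 0 upright, more leans the top away from the side that carries the mark; stiff, stays as set
- stand: fixed panel holder: round foot 100 mm across, yoke 152 mm wide over its knobs, two aluminium rails (70 mm tall, 98 mm apart inside) beside the blue panel (70 wide, 66 tall, 3 mm thick), whose mark is a white ring 22 mm across with a white dot in it. Origin at the centre of the foot's underside; the panel faces its -x side
- rest_seat (a point): where the centre of the probe's barrel lies on the black fixed rest, 42 mm above the table; y axis along the lying probe towards its foot end, z up. Two forks, 8 mm thick, 66 mm apart between centres along y, each 22 mm wide inside with flared tops that end about 50 mm above the table; their floors are 34 mm above the table; between them only the rest's 8 mm high base plate, 50 mm wide
- gloss_tile: loose bystander: black framed tile, 62 x 88 x 13 mm, origin under its centre
- parts_pot: loose bystander: white pot with a green lid, 45 mm across, 43 mm tall, origin under its centre
- sanding_block: loose bystander: brown block, 48 x 85 x 25 mm, origin under its centre
- sharpener: loose bystander: small metal pencil sharpener, 15 x 25 x 14 mm, origin under its centre

How it is judged:
On the way:
1. the foot is pressed 3 to 7.5 mm in on the mark, its centre within 5 mm of the mark's centre, the probe square to the panel within 7 degrees and steady, for 1.5 seconds (value of joint foot between 0.003 and 0.0075 m and x of foot_face in the frame of spot between -0.003 and 0.018 m and y of foot_face in the frame of spot between -0.005 and 0.005 m and z of foot_face in the frame of spot between -0.005 and 0.005 m and angle between the y axis of probe_mid and the x axis of spot, either way round below 0.122 rad and linear speed of gauge_probe below 0.015 m/s and angular speed of gauge_probe below 0.2 rad/s), for 1.5 s.
At the end, for the whole second after the job is handed in: the probe lies at rest in both forks of its rest, foot the same way as at the start: barrel centre within 6 mm across, 12 mm along and 5 mm in height of the rest's seat, axis within 7 degrees (x of probe_mid in the frame of rest_seat between -0.006 and 0.006 m and y of probe_mid in the frame of rest_seat between -0.012 and 0.012 m and z of probe_mid in the frame of rest_seat between -0.004 and 0.005 m and y of foot_face in the frame of rest_seat above 0.05 m and angle between the y axis of probe_mid and the y axis of rest_seat, either way round below 0.12 rad and linear speed of gauge_probe below 0.01 m/s); the robot touches nothing.
It fails at once if the foot is driven to its stop (value of joint foot above 0.0095 m).
It fails at once if another thing on the table is moved by more than 20 mm (distance of any of gloss_tile, parts_pot, sanding_block, sharpener from where it was at the start of the episode above 0.02 m).
It also fails if it takes over 58 s, if anything falls off the work surface, if the arm or the gripper's body presses on something with over 40 N, if the wrist force passes 120 N, or if a joint passes its speed limit or range.

## Robot

A 6-joint arm with a two-finger parallel gripper is mounted at the origin on a cart in front of the work surface, level with it; the furniture and walls round the work are solid. World frame = base frame: x ahead of the robot, y to its left, z up, the work surface at z = 0. Lengths are in m, angles in rad, forces in N, time in s.
With the tool pointing down it reaches from about 0.3 to 0.775 m from the base axis. Payload 14.6 kg.
Tool frame: the origin (TCP) lies midway between the tips of the shut fingers; the grasp point (between the pads) lies 19 mm behind it (robot.grasp_offset is the distance from the TCP to the grasp point, in m); x points along the fingers, z is the direction in which the jaws open and shut, and the axes are right-handed (so a half turn about x gives the same grasp; the last joint's range is limited). The gripper opens to 85 mm and grips with 20 to 120 N. Pads are 22 mm wide; open, the fingers measure 114 mm over their backs; the gripper's body (76 mm by 85 mm) begins 54 mm behind the grasp point. The pads swing forward as they close: fully open they stand 13 mm farther back than shut.
Start: joints at [-1.241, 0.3, 1.521, -0, 1.321, -0.067], TCP at [0.213, -0.507, 0.231] pointing down, gripper open.
Joint ranges: [-3.03, 3.03], [-0.79, 2.21], [0.23, 2.52], [-1.04, 4.18], [0, 3.07], [-2.55, 2.55]. Speed limits (rad/s): [2.22, 2.22, 2.57, 3.14, 3.14, 3.14].

## Interface

Orientations are given as a 3x3 rotation matrix whose columns are the frame's x, y, z axes.
In Python, from workcell import robot gives the robot as it stands. The module is installed in compiled form; this text tells all that it offers.
- The arm moves only by the tool send_rows, never from a script. Its argument "series" is a list of rows, each an object of numbers: "tx", "ty", "tz": the shift along the world's x, y, z each as a share of 20 mm, from -1 to 1; "wx", "wy", "wz": the turn, a rotation vector about the world's x, y, z each as a share of 6 degrees, from -1 to 1. In form: [{"tx": .., "ty": .., "tz": .., "wx": .., "wy": .., "wz": ..}, ...]. A call has 1 to 12 rows; each row shifts and turns the commanded pose from where the row before left it; what a row does not reach is not made up. A row lasts 1/8 s, in which the tool goes at most 62.5 mm and 10.7 degrees, less where a joint would pass 70% of its speed; a pose out of reach is approached as far as the arm can. A call with a number of a shift or a turn outside -1 to 1 is refused whole. A call with a gripper value outside its range is refused whole. "fingers" is the gripper command: -1 is fully open, 1 is shut, values between are in proportion, set as the call begins (left out, the last holds). The fingers move at their own pace and stop on an object; "force" is the grip in N (left out, the last holds). Time passes only in rows, so rows that do not move let the fingers close. It gives the time, the measured TCP pose, the force and the opening at its end, in the units of the state.
- robot.get_obs(): the state, without advancing time (a new reading comes with each control period).
- robot.capture(name): name is "scene" or "top"; returns a dict with "color" (420x560x3 uint8, blue, green, red), "K" (3x3 intrinsics, pixels), "world_to_cam" (4x4, takes a point from world to camera coordinates). Camera axes: x right, y down, z forward; pixel columns grow to the right and rows downward; lengths in m; the calibration is good to about 2 mm. A picture is of the moment at which its call begins. There is no depth.
- robot.hand_in(): hands the job in, once; it reports no verdict.
The state is a dict: "t": time; "joints": joint angles; "qd": joint speeds; "joint_efforts": joint torques, N m; "eef_pos": TCP position; "eef_rot": TCP orientation; "wrist_force": force on the tool from outside, world axes, zero at the start; "wrist_torque": the same for the moment, N m; "opening": finger opening in m.
Only numpy, scipy, OpenCV 4.12 (cv2) and the standard library are available. Lean on these libraries where they do the work, as an engineer would, in place of code of your own. Each camera call takes 0.05 s, during which the arm holds its last target. There are 200 camera calls.

## Working session

There is one attempt and no reset: what is moved stays moved. The work goes in short steps, Python scripts to look and compute and a tool call to move; the robot and the scene stay as the last step left them, time stands still between calls to the robot, and variables do not carry over. Pictures are saved under pics/ and viewed, about 8 in all and at most 12, crops included, and the job is handed in when it is done.

Besides the shell and the picture viewer there is one more tool, called after "Call:" by a JSON object that holds its "fn" and its "kwargs", one argument or row to a line. send_rows: Moves the arm, as the interface text tells. Its arguments: {"type":"object","properties":{"series":{"type":"array","items":{"type":"object","properties":{"tx":{"type":"number","minimum":-1,"maximum":1},"ty":{"type":"number","minimum":-1,"maximum":1},"tz":{"type":"number","minimum":-1,"maximum":1},"wx":{"type":"number","minimum":-1,"maximum":1},"wy":{"type":"number","minimum":-1,"maximum":1},"wz":{"type":"number","minimum":-1,"maximum":1}}}},"fingers":{"type":"number"},"force":{"type":"number"}},"required":["series"]}

```bash
mkdir -p pics; cat > h.py <<'E'
import numpy as np, cv2
from workcell import robot
def grab(n):
    c=robot.capture(n); np.savez(f'pics/{n}.npz',K=c['K'],T=c['world_to_cam']); cv2.imwrite(f'pics/{n}_raw.png',c['color']); return c
def proj(n,P):
    d=np.load(f'pics/{n}.npz'); P=np.atleast_2d(P); q=P@d['T'][:3,:3].T+d['T'][:3,3]; q=q@d['K'].T; return q[:,:2]/q[:,2:]
def ray(n,uv):
    d=np.load(f'pics/{n}.npz'); R=d['T'][:3,:3]; o=-R.T@d['T'][:3,3]; v=R.T@np.linalg.inv(d['K'])@np.array([uv[0],uv[1],1.]); return o,v/np.linalg.norm(v)
def atz(n,uv,z):
    o,v=ray(n,uv); return o+v*(z-o[2])/v[2]
def tri(uv1,uv2,a='scene',b='top'):
    o1,v1=ray(a,uv1);o2,v2=ray(b,uv2)
    s=np.linalg.lstsq(np.c_[v1,-v2],o2-o1,rcond=None)[0]
    p,q=o1+s[0]*v1,o2+s[1]*v2; return (p+q)/2,np.linalg.norm(p-q)
E
python3 - <<'E'
from h import *
np.set_printoptions(precision=4,suppress=True)
for n in('scene','top'):
    c=grab(n); print(n,c['K'].tolist(),ray(n,(280,210)))
    cv2.imwrite(f'pics/{n}1.png',cv2.resize(c['color'],(800,600),interpolation=cv2.INTER_CUBIC))
o=robot.get_obs(); print(o, robot.grasp_offset)
E
```

```text
scene [[381.3921109203261, 0.0, 283.3448959828127], [0.0, 381.3921109203261, 208.11881249128902], [0.0, 0.0, 1.0]] (array([-0.3693,  0.5837,  0.9672]), array([ 0.6374, -0.3934, -0.6626]))
top [[402.8361365530357, 0.0, 276.0261439060483], [0.0, 402.8361365530357, 212.34746515531367], [0.0, 0.0, 1.0]] (array([0.3805, 0.0563, 1.2543]), array([ 0.0822, -0.0183, -0.9964]))
{'t': 0.1, 'joints': array([-1.2406,  0.3004,  1.5215, -0.    ,  1.3207, -0.0666]), 'qd': array([ 0.0007, -0.0012, -0.0014, -0.0006, -0.0014, -0.0023]), 'joint_efforts': array([  0.0013, -54.4369, -36.2369,   0.    ,   0.003 ,   0.    ]), 'eef_pos': array([ 0.2125, -0.5071,  0.2308]), 'eef_rot': array([[-0.0003,  0.9223,  0.3865],
       [ 0.0009,  0.3865, -0.9223],
       [-1.    ,  0.    , -0.001 ]]), 'wrist_force': array([-0.5184,  0.2041, -0.7614]), 'wrist_torque': array([-0.0222, -0.0757,  0.0322]), 'opening': 0.08526216354795284} 0.0187
```

View pics/scene1.png

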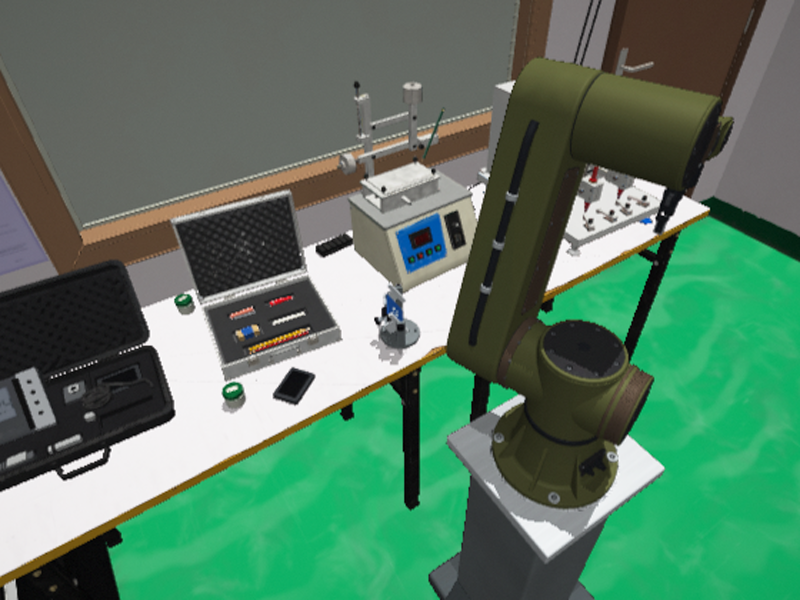

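View pics/top1.png

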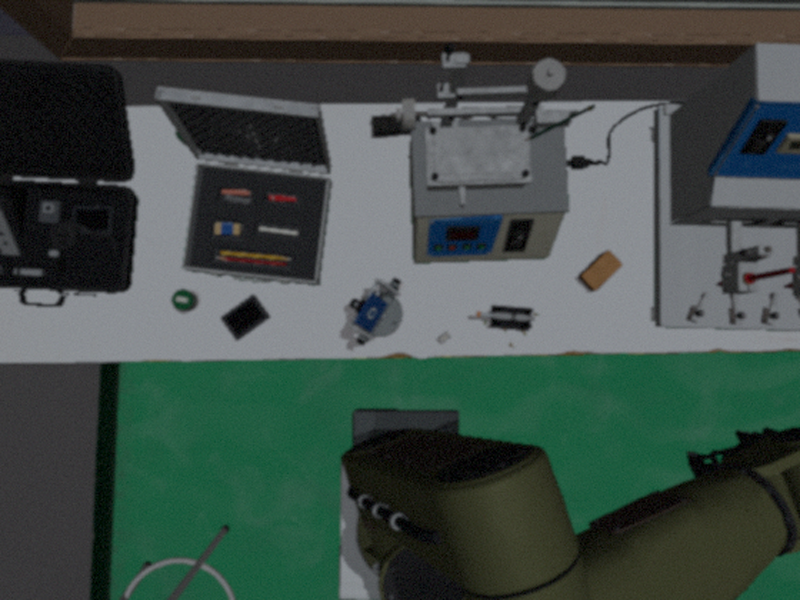

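The top view shows the panel with its ring at about (372,313) and the probe on its rest at (505,317), foot to the left (+y). In the scene view the panel is at (393,305) and the arm hides the probe. I'll enlarge both.

```bash
python3 - <<'E'
from h import *
def crop(n,x,y,w,h,s):
    c=cv2.imread(f'pics/{n}_raw.png')[y:y+h,x:x+w]; return cv2.resize(c,(w*s,h*s),interpolation=cv2.INTER_CUBIC)
a=crop('top',235,185,60,60,10); b=crop('scene',255,190,50,60,4)
b=cv2.copyMakeBorder(b,0,600-b.shape[0],0,0,cv2.BORDER_CONSTANT)
im=np.hstack([a,b]); im=np.clip(im.astype(float)*1.3,0,255).astype(np.uint8)
cv2.imwrite('pics/c1.png',im)
cv2.imwrite('pics/c2.png',np.clip(crop('top',305,200,80,50,10)*1.6,0,255).astype(np.uint8))
E
```

```text
(no output)
```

View pics/c1.png

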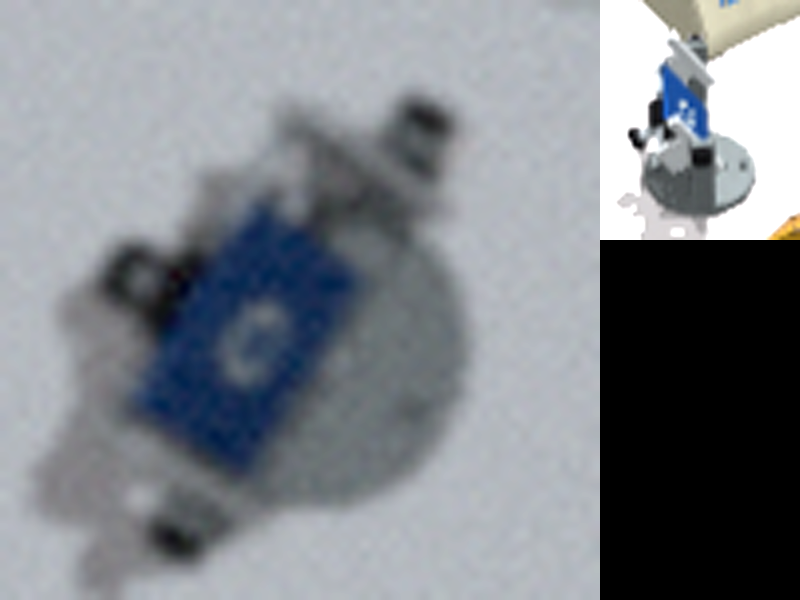

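View pics/c2.png

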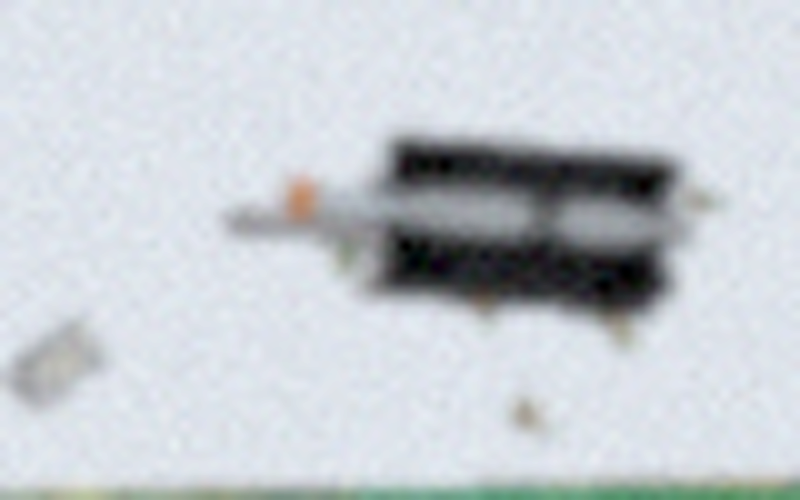

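The top crop shows the blue panel's corners at (265,205), (358,275), (243,472) and (137,405), with the ring at about (254,345). It faces lower-right (−x, −y). The probe's barrel lies on its rest, with the orange foot at (300,200) of the second crop and the sharpener at (55,365). I'll average some frames and view the scene crop larger.

```bash
python3 - <<'E'
from h import *
for n in('scene','top'):
    m=np.mean([robot.capture(n)['color'].astype(float) for _ in range(8)],0)
    np.save(f'pics/{n}_avg.npy',m)
    if n=='scene':
        c=m[195:240,255:315]; cv2.imwrite('pics/c3.png',cv2.resize(c,None,fx=13,fy=13,interpolation=cv2.INTER_CUBIC).clip(0,255).astype(np.uint8))
    b=m[:,:,0]-m[:,:,2]
    x,y,w,h=(235,185,60,60) if n=='top' else (262,198,25,35)
    np.set_printoptions(linewidth=250)
    if n=='scene': print(b[y:y+h,x:x+w].astype(int))
    else: print(b[203:235,246:274].astype(int))
E
```

```text
[[ -1  -1  -1  -1  -1  -1  -1  -1  -1   0   4   0  -6 -17 -16 -10 -13 -13 -12 -19 -24 -24 -22 -23 -24]
 [ -1  -1  -1  -1  -1  -1  -1  -1   0   4   8   5   1 -14 -14   1   4   2  -1 -19 -23 -23 -22 -22 -22]
 [ -1   0  -1  -1  -1  -1  -1  -1  -1   5   4   5   5  -2  -3   8   8   7   3 -12 -21 -22 -22 -22 -22]
 [  0   0  -1  -1   0  -1  -1  -1  -1  -1   2   4   5   6   8   9   9   9   8   1 -21 -21 -22 -22 -21]
 [  0   0   0   0   0  -1  -1  -1  -1  -1   0   3   5   6   7   7   5   5   5  -1 -20 -20 -20 -21 -14]
 [ -1  -1   0   0   0   0   0  -1  -1   0  -1   4   5   5   5   6   7   5   6  -1 -20 -18 -16 -13  -4]
 [  0  -1   0  -1   0   0  -1   0   0   1   5   5   5   5   4   5   7   7   6   0 -15 -11  -3  -2  -1]
 [  0   0   0   0   0  -1   0   3   8  16   6   4   4   6   5   4   5   6   7   2  -4  -3  -1  -1   0]
 [  0   0  -1   0   0   0   2  10  38  53  19   5   5   5   6   5   5   5   6   3   0  -1  -1  -1  -1]
 [ -1  -1   0   0  -1   0   4  13  51  96  61  20   4   5   5   5   5   6   6   4   0   0  -1   0   0]
 [ -1  -1  -1  -1  -1  -1   1  16  52 111  95  61  18   4   5   5   5 
[... 4590 characters left out ...]
 8]
 [ 6  5  6 10 18 28 35 47 43 45 49 45 47 46 46 42 29 16  9  8  7  7  7  7  8  9  7  7]
 [ 5  5  5  7  8 12 20 30 43 47 46 45 50 48 45 33 19 12  6  7  7  7  8  9  8  7  9  8]
 [ 5  6  6  6  5  6  7 16 26 39 39 44 46 46 37 25 13  8  7  7  7  7  9  9  8  8  9  9]
 [ 3  4  5  5  5  4  4  6 10 19 29 38 43 39 30 17 10  7  8  8  7  7  6  8  8  8  8  8]
 [ 2  3  4  5  5  5  5  5  5  6 13 23 33 33 21 14  8  8  8  8  8  8  8  8 10  7  9  8]
 [ 2  2  2  4  4  4  5  6  6  4  7  9 16 19 14  9  8  7  9  7  8  8  9  8  8  7  8  8]
 [ 1  3  5  5  4  3  4  5  6  5  6  6  7 10  9  8  8  7  7  8  8  8  8  8  8  7  7  6]
 [ 2  4  6  6  5  4  4  6  5  5  6  5  5  5  7  6  6  6  7  7  8  7  7  8  8  6  6  6]]
```

View pics/c3.png

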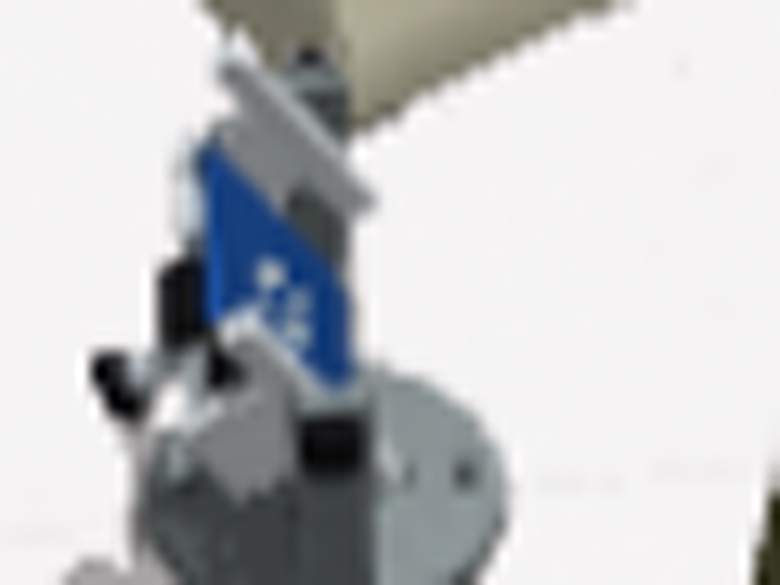

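```bash
cat > fit.py <<'E'
from h import *
from scipy.optimize import least_squares
np.set_printoptions(precision=4,suppress=True,linewidth=160)
W={'top':(240,195,40,45),'scene':(264,200,24,30)}
obs={}
for n,(x,y,w,h) in W.items():
    m=np.load(f'pics/{n}_avg.npy'); b=(m[:,:,0]-m[:,:,2])[y:y+h,x:x+w]
    obs[n]=((b-6)/43 if n=='top' else b/100).clip(0,1.05)
def frame(yaw,lean):
    x=np.array([np.cos(yaw)*np.cos(lean),np.sin(yaw)*np.cos(lean),-np.sin(lean)])
    y=np.array([-np.sin(yaw),np.cos(yaw),0]); return np.c_[x,y,np.cross(x,y)]
def corners(p):
    R=frame(p[3],p[4]); return p[:3]+np.array([[0,s*.035,t*.033] for s,t in((1,1),(1,-1),(-1,-1),(-1,1))])@R.T
def render(n,p,off,sig):
    x,y,w,h=W[n]; S=8
    q=(proj(n,corners(p))+off-[x,y]+.5)*S-.5
    im=np.zeros((h*S,w*S),np.uint8); cv2.fillConvexPoly(im,np.round(q*256).astype(np.int32),255,cv2.LINE_AA,8)
    im=im.astype(np.float32)/255; im=cv2.GaussianBlur(im,(0,0),sig*S); return cv2.resize(im,(w,h),interpolation=cv2.INTER_AREA)
# masks: ring, and the part the near rail hides in scene
g=np.mgrid[0:45,0:40]; mt=np.hypot(g[1]+240-260.4,g[0]+195-219.5)>6.5
g=np.mgrid[0:30,0:24]; u=(g[1]+264-255)*13; v=(g[0]+200-195)*13
ms=(v<(300+(u-235)*.8)-15)&~((u>225)&(u<330)&(v>240)&(v<370))
def res(p):
    return np.r_[(render('top',p,0,p[7])-obs['top'])[mt],.6*(render('scene',p,p[5:7],.45)-obs['scene'])[ms],p[5:7]*.5]
if __name__=='__main__':
    c0=atz('top',(260.4,219.5),.095); print('mark at z .095',c0)
    best=None
    for lean in(.3,.6,.9):
        p0=np.r_[c0,1.0,lean,0,0,.9]
        r=least_squares(res,p0,diff_step=1e-2,x_scale=[.003,.003,.003,.05,.05,.5,.5,.2])
        r=least_squares(res,r.x,diff_step=3e-3,x_scale=[.003,.003,.003,.05,.05,.5,.5,.2])
        print(r.cost,r.x,np.degrees(r.x[3:5]))
        if best is None or r.cost<best.cost: best=r
    p=best.x; np.save('pics/fit.npy',p); print(proj('top',corners(p)),proj('scene',corners(p)))
    # ring centroid in top
    m=np.load('pics/top_avg.npy'); b=(m[:,:,0]-m[:,:,2]); g=np.mgrid[0:420,0:560]
    w=(44-b).clip(0)*(np.hypot(g[1]-260.4,g[0]-219.5)<5.8); print('ring',(w*g[1]).sum()/w.sum(),(w*g[0]).sum()/w.sum(),'centre proj',proj('top',p[:3]),proj('scene',p[:3]))
    # probe
    o=(m[:,:,2]-m[:,:,0]); oc=o[212:228,328:342]; print(oc.astype(int))
    gr=m.mean(2); print(gr[212:232,330:376].astype(int))
E
python3 fit.py
```

```text
mark at z .095 [0.4483 0.0913 0.095 ]
2.656705168950501 [0.4521 0.0945 0.0877 1.0352 0.5866 0.     0.     0.9521] [59.3148 33.609 ]
2.656445714832495 [0.4521 0.0945 0.0877 1.0352 0.5863 0.     0.     0.9528] [59.3102 33.5908]
2.655378670070883 [0.4521 0.0945 0.0878 1.0354 0.5867 0.     0.     0.9524] [59.3256 33.6148]
[[247.1245 224.9998]
 [258.8323 232.197 ]
 [271.0399 212.0048]
 [259.9547 203.8914]] [[270.2611 218.7757]
 [281.6074 230.3154]
 [280.8964 216.363 ]
 [269.9871 204.8927]]
ring 260.2108381814264 219.17108381814265 centre proj [[259.3818 218.3394]] [[275.7624 217.5277]]
[[ -8  -8  -8  -8  -8  -9  -8  -8  -8  -8  -8  -8  -9  -8]
 [ -7  -8  -8  -9  -7  -9  -7  -9  -8  -8  -8  -7  -9  -8]
 [ -7  -8  -7  -8  -8  -8  -8  -8  -8  -9  -7  -9  -8  -8]
 [ -8  -7  -8  -7  -8  -8  -8  -8  -8  -8  -8  -8  -8  -7]
 [ -9  -8  -8  -9  -8  -8  -6  -6  -8  -7  -8  -7  -8  -8]
 [ -8  -9  -8  -8  -8  -3   3   4   0  -6  -9  -9  -8  -7]
 [ -8  -8  -8  -7  -7   3  22  30  13  -3  -9  -8  -8  -6]
 [ -8  -9  -8  -7  -4  10  38  49  21  -3  -9 -10 -10  -9]
 [ -7  -6  -6  -7  -3  11  42  47  21  -
[... 3513 characters left out ...]
7  49  44  43  42  40  36  34  30  30  28  27  28  26  25  25  24  26  23  23  19  16   9   9  11  13
   16  38  73 111 136 141 142]
 [142 142 142 142 143 143 142 143 142 138 128 117 109 100  90  89  87  86  80  73  65  56  48  43  43  43  45  46  44  41  38  34  30  26  19  17  13  20  24
   37  64  93 120 137 143 142]
 [142 143 141 142 142 142 143 143 142 141 138 135 133 131 131 129 128 127 120 113 105  95  83  71  75  86  89  90  88  87  77  69  57  54  44  33  33  39  50
   64  93 118 133 142 143 142]
 [143 141 142 142 143 143 142 142 142 143 142 142 143 142 142 142 141 141 140 137 133 128 115 101 108 122 128 128 128 126 119 108 100  93  81  64  61  70  86
  102 119 133 141 141 143 142]]
```

```bash
python3 - <<'E'
from fit import *
xs=[.003,.003,.003,.05,.05,.5,.5,.2]
def run(f,p0):
    q0=np.zeros(8); F=lambda q:f(p0+q*np.array(xs)) 
    for s in(.3,.1):
        g=lambda q,s=s:(np.array([(F(q+s*e)-F(q-s*e))/(2*s) for e in np.eye(8)])).T
        q0=least_squares(F,q0,jac=g).x
    return p0+q0*np.array(xs)
p0=np.load('pics/fit.npy')
f1=res
f2=lambda p:np.r_[(render('top',p,0,p[7])-obs['top'])[mt],p[5:7],(p[2]-.09)/.002]
for nm,f in(('both',f1),('top only',f2)):
    p=run(f,p0); print(nm,(f(p)**2).sum()/2,p,np.degrees(p[3:5])); print(np.c_[proj('top',corners(p)),proj('scene',corners(p))+p[5:7]],proj('top',p[:3]))
    d=render('top',p,0,p[7])-obs['top']; print('top rms',np.sqrt((d[mt]**2).mean()))
    if nm=='both': np.save('pics/fit2.npy',p)
    D=[np.abs(d)*mt]; e=render('scene',p,p[5:7],.45)-obs['scene']; D.append(np.abs(e)*ms)
    if nm=='both':
        v=np.hstack([cv2.resize(x,(400,450),interpolation=cv2.INTER_NEAREST) for x in (D[0],D[1])]); cv2.imwrite('pics/d.png',(v*255).clip(0,255).astype(np.uint8))
E
```

```text
both 2.5983060220786234 [ 0.4522  0.0946  0.085   1.0366  0.5882  0.1452 -0.5108  0.9464] [59.3914 33.6995]
[[247.1273 224.9938 270.3691 218.8815]
 [258.8378 232.176  281.7234 230.3659]
 [270.9944 212.016  280.9917 216.4117]
 [259.9021 203.9223 270.0736 204.9943]] [[259.3589 218.3428]]
top rms 0.053542134653421336
top only 2.545572305461705 [0.4519 0.0945 0.0899 1.0388 0.585  0.     0.     0.959 ] [59.5202 33.5182]
[[247.1111 225.066  270.3096 218.3376]
 [258.8361 232.2216 281.6395 229.8919]
 [270.9961 211.9532 280.859  215.9439]
 [259.8936 203.8748 269.9638 204.4583]] [[259.3538 218.3448]]
top rms 0.05518880637782781
```

View pics/d.png

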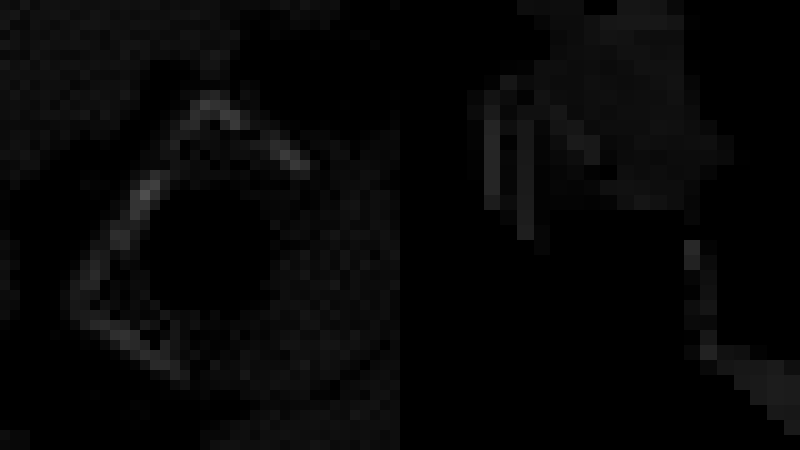

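```bash
python3 - <<'E'
s=open('fit.py').read()
s=s.replace("return p[:3]+np.array([[0,s*.035,t*.033] for s,t in((1,1),(1,-1),(-1,-1),(-1,1))])@R.T","return p[:3]+np.array([[d,s*.035,t*.033] for d in(0,.003) for s,t in((1,1),(1,-1),(-1,-1),(-1,1))])@R.T")
s=s.replace("im=np.zeros((h*S","q=cv2.convexHull(q.astype(np.float32))[:,0]; im=np.zeros((h*S")
s=s.replace("if __name__","""xs=np.array([.003,.003,.003,.05,.05,.5,.5,.2])
def run(f,p0):
    q0=np.zeros(8); F=lambda q:f(p0+q*xs)
    for s in(.3,.1):
        g=lambda q,s=s:(np.array([(F(q+s*e)-F(q-s*e))/(2*s) for e in np.eye(8)])).T
        q0=least_squares(F,q0,jac=g).x
    return p0+q0*xs
if __name__""",1)
s=s[:s.index("if __name__")]
open('fit.py','w').write(s)
E
cat > f2.py <<'E'
from fit import *
p0=np.load('pics/fit2.npy')
rt=np.array([260.21,219.17])
pr=lambda p:(proj('top',p[:3])[0]-rt)*1.5
f1=res; f3=lambda p:np.r_[res(p),pr(p)]
f2=lambda p:np.r_[(render('top',p,0,p[7])-obs['top'])[mt],p[5:7],(p[2]-.09)/.002]
for nm,f in(('both',f1),('both+ring',f3),('top only',f2)):
    p=run(f,p0); print(nm,(f(p)**2).sum()/2,p,np.degrees(p[3:5]),proj('top',p[:3]),proj('scene',p[:3])+p[5:7])
    if nm=='both+ring': np.save('pics/fit2.npy',p)
# probe axis
m=np.load('pics/top_avg.npy'); gr=m.mean(2)
pts=[]
for c in list(range(346,357))+list(range(362,368)):
    col=gr[217:227,c]-gr[217:227,c].min(); col=(col-25).clip(0); pts.append((c,(col*np.arange(217,227)).sum()/col.sum()))
o=(m[:,:,2]-m[:,:,0]+8)[216:224,331:339].clip(0); g=np.mgrid[216:224,331:339]
print('orange',(o*g[1]).sum()/o.sum(),(o*g[0]).sum()/o.sum(), o.sum(0).astype(int))
pts=np.array(pts); print(pts[::4])
P=np.array([atz('top',q,.048) for q in pts]); F=atz('top',((o*g[1]).sum()/o.sum(),(o*g[0]).sum()/o.sum()),.044)
k=np.polyfit(P[:,1],P[:,0],1); print('barrel line',k,np.degrees(np.arctan(k[0])),'x at foot y',np.polyval(k,F[1]),'foot',F, 'ends',P[0],P[-1])
for u in((338.5,220),(344,220.5),(373,222)): print(u,atz('top',u,.045))
E
python3 f2.py
```

```text
both 2.5988593177673938 [ 0.4517  0.0937  0.0822  1.0365  0.5459  0.2161 -0.5321  0.9458] [59.3847 31.2796] [[259.7177 218.5791]] [[276.2721 218.1624]]
both+ring 3.148474978279551 [ 0.4514  0.0935  0.0818  1.0347  0.5483  0.1255 -0.6047  0.9466] [59.2861 31.4132] [[259.7903 218.6959]] [[276.2835 218.2057]]
top only 2.6284760281839503 [0.4513 0.0934 0.0899 1.0391 0.539  0.     0.     0.966 ] [59.5332 30.8801] [[259.7128 218.581 ]] [[276.1332 217.0967]]
orange 334.6284813452443 219.83692415484322 [ 13  23  83 196 225 124  34  11]
[[346.     220.3261]
 [350.     220.569 ]
 [354.     220.8973]
 [363.     221.6571]
 [367.     222.0477]]
barrel line [0.0742 0.4627] 4.24297778388089 x at foot y 0.4529986516453054 foot [ 0.4518 -0.1308  0.044 ] ends [ 0.4503 -0.1644  0.048 ] [ 0.4455 -0.2275  0.048 ]
(338.5, 220) [ 0.4513 -0.1423  0.045 ]
(344, 220.5) [ 0.4499 -0.1589  0.045 ]
(373, 222) [ 0.446  -0.2463  0.045 ]
```

The panel fit gives yaw ≈59.3° and lean ≈31–33°, with the mark near (0.45, 0.093, 0.088). The barrel centre is at about (0.447, −0.203), its axis 4.2° off +y. I'll grasp with the tool tilted back 30° so that it stands about vertical when pressing, which keeps the foot visible to the cameras.

Call:
{"fn": "send_rows", "kwargs": {
  "series": [
    {"tx": 0.98, "ty": 1, "tz": -0.3, "wz": 0.875},
    {"tx": 0.98, "ty": 1, "tz": -0.3, "wz": 0.875},
    {"tx": 0.98, "ty": 1, "tz": -0.3, "wz": 0.875},
    {"tx": 0.98, "ty": 1, "tz": -0.3, "wz": 0.875},
    {"tx": 0.98, "ty": 1, "tz": -0.3, "wz": 0.875},
    {"tx": 0.98, "ty": 1, "tz": -0.3, "wz": 0.875},
    {"tx": 0.98, "ty": 1, "tz": -0.3, "wz": 0.875},
    {"tx": 0.98, "ty": 1, "tz": -0.3, "wz": 0.875},
    {"tx": 0.98, "ty": 1, "tz": -0.3, "wz": 0.875},
    {"tx": 0.98, "ty": 1, "tz": -0.3, "wz": 0.875},
    {"tx": 0.98, "ty": 1, "tz": -0.3, "wz": 0.875},
    {"tx": 0.98, "ty": 1, "tz": -0.3, "wz": 0.875}
  ],
  "fingers": -1
}}

```text
$.series[0]: bad value
```

Call:
{"fn": "send_rows", "kwargs": {
  "series": [
    {"ty": 0.567, "tz": -0.4, "wx": 0.831, "wy": -0.062},
    {"ty": 0.567, "tz": -0.4, "wx": 0.831, "wy": -0.062},
    {"ty": 0.567, "tz": -0.4, "wx": 0.831, "wy": -0.062},
    {"ty": 0.567, "tz": -0.4, "wx": 0.831, "wy": -0.062},
    {"ty": 0.567, "tz": -0.4, "wx": 0.831, "wy": -0.062},
    {"ty": 0.567, "tz": -0.4, "wx": 0.831, "wy": -0.062},
    {},
    {}
  ]
}}

```text
$.series[0]: bad value
```

Call:
{"fn": "send_rows", "kwargs": {
  "series": [
    {"tx": 0.98, "ty": 1, "tz": -0.3, "wx": 0, "wy": 0, "wz": 0.875},
    {"tx": 0.98, "ty": 1, "tz": -0.3, "wx": 0, "wy": 0, "wz": 0.875},
    {"tx": 0.98, "ty": 1, "tz": -0.3, "wx": 0, "wy": 0, "wz": 0.875},
    {"tx": 0.98, "ty": 1, "tz": -0.3, "wx": 0, "wy": 0, "wz": 0.875},
    {"tx": 0.98, "ty": 1, "tz": -0.3, "wx": 0, "wy": 0, "wz": 0.875},
    {"tx": 0.98, "ty": 1, "tz": -0.3, "wx": 0, "wy": 0, "wz": 0.875},
    {"tx": 0.98, "ty": 1, "tz": -0.3, "wx": 0, "wy": 0, "wz": 0.875},
    {"tx": 0.98, "ty": 1, "tz": -0.3, "wx": 0, "wy": 0, "wz": 0.875},
    {"tx": 0.98, "ty": 1, "tz": -0.3, "wx": 0, "wy": 0, "wz": 0.875},
    {"tx": 0.98, "ty": 1, "tz": -0.3, "wx": 0, "wy": 0, "wz": 0.875},
    {"tx": 0.98, "ty": 1, "tz": -0.3, "wx": 0, "wy": 0, "wz": 0.875},
    {"tx": 0.98, "ty": 1, "tz": -0.3, "wx": 0, "wy": 0, "wz": 0.875}
  ],
  "fingers": -1
}}

```text
t: 2.4
eef_pos: [0.4484, -0.2666, 0.1592]
eef_rot: [[0.0, 0.071, 0.997], [-0.0, 0.997, -0.071], [-1.0, -0.0, 0.0]]
wrist_force: [-0.3, -0.7, -0.3]
opening: 0.0855
```

Call:
{"fn": "send_rows", "kwargs": {
  "series": [
    {"tx": 0, "ty": 0.567, "tz": -0.4, "wx": 0.831, "wy": -0.062, "wz": 0},
    {"tx": 0, "ty": 0.567, "tz": -0.4, "wx": 0.831, "wy": -0.062, "wz": 0},
    {"tx": 0, "ty": 0.567, "tz": -0.4, "wx": 0.831, "wy": -0.062, "wz": 0},
    {"tx": 0, "ty": 0.567, "tz": -0.4, "wx": 0.831, "wy": -0.062, "wz": 0},
    {"tx": 0, "ty": 0.567, "tz": -0.4, "wx": 0.831, "wy": -0.062, "wz": 0},
    {"tx": 0, "ty": 0.567, "tz": -0.4, "wx": 0.831, "wy": -0.062, "wz": 0},
    {"tx": 0, "ty": 0, "tz": 0, "wx": 0, "wy": 0, "wz": 0}
  ]
}}

```text
t: 3.28
eef_pos: [0.4473, -0.1993, 0.1104]
eef_rot: [[0.036, 0.066, 0.997], [0.499, 0.863, -0.075], [-0.866, 0.501, -0.002]]
wrist_force: [0.4, -0.1, 0.6]
opening: 0.0854
```

Call:
{"fn": "send_rows", "kwargs": {
  "series": [
    {"tx": 0, "ty": 0, "tz": -0.8, "wx": 0, "wy": 0, "wz": 0},
    {"tx": 0, "ty": 0, "tz": -0.8, "wx": 0, "wy": 0, "wz": 0},
    {"tx": 0, "ty": 0, "tz": -0.8, "wx": 0, "wy": 0, "wz": 0},
    {"tx": 0, "ty": 0, "tz": -0.7, "wx": 0, "wy": 0, "wz": 0},
    {"tx": 0, "ty": 0, "tz": -0.6, "wx": 0, "wy": 0, "wz": 0},
    {"tx": 0, "ty": 0, "tz": -0.5, "wx": 0, "wy": 0, "wz": 0},
    {"tx": 0, "ty": 0, "tz": 0, "wx": 0, "wy": 0, "wz": 0}
  ]
}}

```text
t: 4.15
eef_pos: [0.4475, -0.1991, 0.0267]
eef_rot: [[0.036, 0.065, 0.997], [0.499, 0.863, -0.074], [-0.866, 0.501, -0.001]]
wrist_force: [0.5, -0.7, -0.0]
opening: 0.0857
```

```bash
python3 - <<'E'
from h import *
cs=[]
for n in('scene','top'):
    c=grab(n)['color']; u,v=np.round(proj(n,[.447,-.203,.042])[0]).astype(int); print(n,u,v)
    cs.append(cv2.resize(c[v-30:v+30,u-40:u+40],(400,300) if 0 else None,fx=5,fy=5,interpolation=cv2.INTER_CUBIC))
cv2.imwrite('pics/g1.png',np.hstack(cs))
print(robot.get_obs()['eef_pos'])
E
```

```text
scene 343 198
top 358 222
[ 0.44789569 -0.19935682  0.02750591]
```

View pics/g1.png

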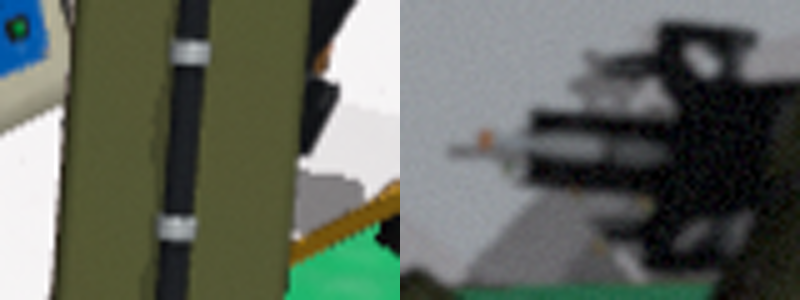

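The top view shows the two fingers straddling the barrel, with tips at about (600,65) and (600,230), centred on it. The foot is at (487,140). I'll close.

Call:
{"fn": "send_rows", "kwargs": {
  "series": [
    {"tx": 0, "ty": 0, "tz": 0, "wx": 0, "wy": 0, "wz": 0},
    {"tx": 0, "ty": 0, "tz": 0, "wx": 0, "wy": 0, "wz": 0},
    {"tx": 0, "ty": 0, "tz": 0, "wx": 0, "wy": 0, "wz": 0},
    {"tx": 0, "ty": 0, "tz": 0, "wx": 0, "wy": 0, "wz": 0},
    {"tx": 0, "ty": 0, "tz": 0, "wx": 0, "wy": 0, "wz": 0},
    {"tx": 0, "ty": 0, "tz": 0, "wx": 0, "wy": 0, "wz": 0},
    {"tx": 0, "ty": 0, "tz": 0, "wx": 0, "wy": 0, "wz": 0},
    {"tx": 0, "ty": 0, "tz": 0, "wx": 0, "wy": 0, "wz": 0}
  ],
  "fingers": 1,
  "force": 60
}}

```text
t: 5.25
eef_pos: [0.4478, -0.1993, 0.0275]
eef_rot: [[0.037, 0.064, 0.997], [0.498, 0.864, -0.074], [-0.866, 0.5, 0.0]]
wrist_force: [-0.9, -2.0, 5.7]
opening: 0.0148
```

```bash
cat > plan.py <<'E'
from fit import *
from scipy.spatial.transform import Rotation as Ro
yaw,lean=np.radians([59.3,31.3])
S=frame(yaw,lean); n=S[:,0]
Rg=np.array([[.037,.064,.997],[.498,.864,-.074],[-.866,.5,0]]); Tg=np.array([.4478,-.1993,.0275])
n0=np.array([.074,.997,0]); n0/=np.linalg.norm(n0)
mid=np.array([.4472,-.2033,.042]); 
Frel=Rg.T@(mid+.076*n0-Tg); nrel=Rg.T@n0
def foot(o): return o['eef_pos']+o['eef_rot']@Frel, o['eef_rot']@nrel
E
python3 - <<'E'
from plan import *
mark=atz('top',(260.2,219.0),.088); print('mark',mark,n)
q=Ro.from_rotvec(np.radians(31.3)*np.array([-np.sin(yaw),np.cos(yaw),0]))*Ro.from_rotvec([0,0,-np.radians(85.75-59.3)])
Rp=q.as_matrix()@Rg; print(Rp, Rp@nrel)
T=mark-.04*n-Rp@Frel; print('TCP standoff',T,'units from grasp',(T-Tg)/.02)
E
```

```text
mark [0.4502 0.0921 0.088 ] [ 0.4362  0.7347 -0.5195]
[[-0.0119  0.5104  0.8597]
 [-0.02    0.86   -0.5103]
 [-0.9994 -0.0229 -0.    ]] [ 0.4363  0.7351 -0.5189]
TCP standoff [0.3977 0.0031 0.1337] units from grasp [-2.5034 10.1215  5.312 ]
```

Call:
{"fn": "send_rows", "kwargs": {
  "series": [
    {"tx": 0, "ty": 0, "tz": 0.5, "wx": 0, "wy": 0, "wz": 0},
    {"tx": 0, "ty": 0, "tz": 1, "wx": 0, "wy": 0, "wz": 0},
    {"tx": 0, "ty": 0, "tz": 1, "wx": 0, "wy": 0, "wz": 0},
    {"tx": 0, "ty": 0, "tz": 1, "wx": 0, "wy": 0, "wz": 0},
    {"tx": 0, "ty": 0, "tz": 1, "wx": 0, "wy": 0, "wz": 0},
    {"tx": 0, "ty": 0, "tz": 1, "wx": 0, "wy": 0, "wz": 0}
  ]
}}

```text
t: 6.0
eef_pos: [0.4477, -0.1992, 0.1388]
eef_rot: [[0.037, 0.064, 0.997], [0.498, 0.864, -0.074], [-0.866, 0.5, 0.0]]
wrist_force: [0.3, -0.0, -1.4]
opening: 0.0147
```

Call:
{"fn": "send_rows", "kwargs": {
  "series": [
    {"tx": -0.2086, "ty": 0.843, "tz": -0.016, "wx": 0, "wy": 0, "wz": -0.735},
    {"tx": -0.2086, "ty": 0.843, "tz": -0.016, "wx": 0, "wy": 0, "wz": -0.735},
    {"tx": -0.2086, "ty": 0.843, "tz": -0.016, "wx": 0, "wy": 0, "wz": -0.735},
    {"tx": -0.2086, "ty": 0.843, "tz": -0.016, "wx": 0, "wy": 0, "wz": -0.735},
    {"tx": -0.2086, "ty": 0.843, "tz": -0.016, "wx": 0, "wy": 0, "wz": -0.735},
    {"tx": -0.2086, "ty": 0.843, "tz": -0.016, "wx": 0, "wy": 0, "wz": -0.735},
    {"tx": -0.2086, "ty": 0.843, "tz": -0.016, "wx": -0.748, "wy": 0.444, "wz": 0},
    {"tx": -0.2086, "ty": 0.843, "tz": -0.016, "wx": -0.748, "wy": 0.444, "wz": 0},
    {"tx": -0.2086, "ty": 0.843, "tz": -0.016, "wx": -0.748, "wy": 0.444, "wz": 0},
    {"tx": -0.2086, "ty": 0.843, "tz": -0.016, "wx": -0.748, "wy": 0.444, "wz": 0},
    {"tx": -0.2086, "ty": 0.843, "tz": -0.016, "wx": -0.748, "wy": 0.444, "wz": 0},
    {"tx": -0.2086, "ty": 0.843, "tz": -0.016, "wx": -0.748, "wy": 0.444, "wz": 0}
  ]
}}

```text
t: 7.5
eef_pos: [0.3977, 0.0036, 0.1344]
eef_rot: [[-0.012, 0.511, 0.859], [-0.023, 0.859, -0.511], [-1.0, -0.026, 0.002]]
wrist_force: [0.6, -0.5, -1.1]
opening: 0.0148
```

```bash
cat > look.py <<'E'
from plan import *
import sys
cs=[]
for nme in('scene','top'):
    m=np.mean([robot.capture(nme)['color'].astype(float) for _ in range(4)],0); np.save(f'pics/{nme}_{sys.argv[1]}.npy',m)
    u,v=(272,217) if nme=='scene' else (268,222)
    cs.append(cv2.resize(m[v-25:v+25,u-20:u+20],None,fx=10,fy=10,interpolation=cv2.INTER_CUBIC)*(1.4 if nme=='top' else 1))
cv2.imwrite(f'pics/{sys.argv[1]}.png',np.hstack(cs).clip(0,255).astype(np.uint8))
o=robot.get_obs(); f,d=foot(o); print(o['t'],o['eef_pos'],o['wrist_force'],'foot',f,d,'scene',proj('scene',f),'top',proj('top',f))
E
python3 look.py l1
```

```text
7.9 [0.3977 0.0025 0.1335] [ 0.222   0.1769 -0.8699] foot [0.4328 0.062  0.1086] [ 0.4378  0.7344 -0.5187] scene [[286.8238 212.5978]] top [[270.5033 224.746 ]]
```

View pics/l1.png

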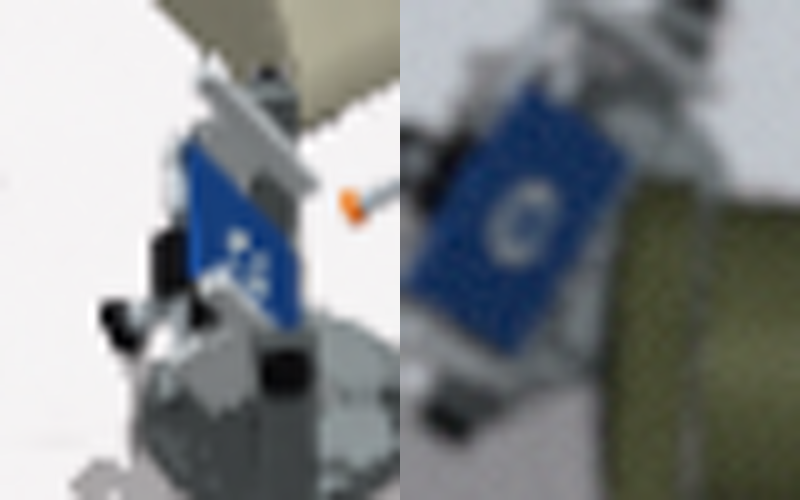

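Scene crop: the orange foot is at (352,207), right of the panel on its approach line, as predicted. In the top crop the ring is at (525,222) and the wrist hides the foot. I'll fit the ring centre in both views and the foot's offset in the scene view.

```bash
cat > ring.py <<'E'
from plan import *
p=np.load('pics/fit2.npy')
def ringfit(nme,m,win,sig,off0):
    x,y,w,h=win; b=(m[:,:,0]-m[:,:,2])[y:y+h,x:x+w]; S=10
    R=frame(p[3],p[4]); th=np.linspace(0,2*np.pi,80)
    def poly(r): return proj(nme,p[:3]+r*(np.cos(th)[:,None]*R[:,1]+np.sin(th)[:,None]*R[:,2]))
    def rend(q):
        im=np.ones((h*S,w*S),np.float32)
        for r,c in((.011,0),(q[2],1),(q[3],0)):
            cv2.fillPoly(im,[np.round(((poly(r)+q[:2]+off0-[x,y]+.5)*S-.5)*256).astype(np.int32)],float(c),cv2.LINE_8,8)
        im=cv2.GaussianBlur(im,(0,0),sig*S); return cv2.resize(im,(w,h),interpolation=cv2.INTER_AREA)
    base=49 if nme=='top' else 100; low=4
    msk=np.ones((h,w),bool)
    if nme=='scene':
        g=np.mgrid[y:y+h,x:x+w]; uu=(g[1]-255)*13; vv=(g[0]-195)*13; msk=vv<(300+(uu-235)*.8)-8
    f=lambda q:((rend(q)*(base-low)+low-b)/base)[msk]
    s=np.array([1,1,.002,.002]); best=None
    from itertools import product
    from scipy.optimize import minimize
    for a,c in product((-1,0,1),(-1,0,1)):
        r=minimize(lambda q:(f(q)**2).sum(),[a,c,.008,.0025],method='Nelder-Mead',options=dict(initial_simplex=np.array([a,c,.008,.0025])+np.vstack([np.zeros(4),np.diag([.5,.5,.0015,.0015])])))
        if best is None or r.fun<best.fun: best=r
    return best.x,best.fun,(proj(nme,p[:3])+best.x[:2]+off0)[0]
print('top ',ringfit('top',np.load('pics/top_avg.npy'),(253,212,15,15),p[7],0))
print('scene',ringfit('scene',np.load('pics/scene_avg.npy'),(272,213,7,10),.45,p[5:7]))
m=np.load('pics/scene_l1.npy'); o=(m[:,:,2]-m[:,:,0])[205:219,281:291]; o=(o-15).clip(0); g=np.mgrid[205:219,281:291]
print('orange',(o*g[1]).sum()/o.sum(),(o*g[0]).sum()/o.sum()); f,d=foot(robot.get_obs()); print('pred foot centre',proj('scene',f-.0033*d))
E
python3 ring.py
```

```text
top  (array([-0.1087,  0.0381,  0.0049,  0.0004]), np.float64(17.53906337151741), array([259.6816, 218.7341]))
scene (array([-0.0593, -0.5041,  0.0059,  0.    ]), np.float64(0.8823748942343751), array([276.2242, 217.7016]))
orange 286.66602687140113 212.21305182341652
pred foot centre [[287.6582 212.1918]]
```

```bash
python3 - <<'E'
from plan import *
f,d=foot(robot.get_obs())
for tu in((259.9,218.9),(260.2,219.17),(259.7,218.65)):
  for su in((276.22,217.8),(276.28,218.2)):
    M,gap=tri(su,tu); print(tu,su,M,'gap',gap,'foot in spot frame (x,y,z)',S.T@(f-M))
d=S.T
print('px per mm scene along n,y,z',[(proj('scene',f+.001*S[:,i])-proj('scene',f))[0] for i in range(3)])
print('px per mm top',[(proj('top',f+.001*S[:,i])-proj('top',f))[0] for i in range(3)])
M=atz('top',(259.9,218.9),.088); print(M,S.T@(f-M),proj('scene',M))
E
```

```text
(259.9, 218.9) (276.22, 217.8) [0.4507 0.0932 0.0869] gap 0.0005579490407608912 foot in spot frame (x,y,z) [-0.042  -0.0005 -0.0002]
(259.9, 218.9) (276.28, 218.2) [0.4507 0.0931 0.085 ] gap 0.00028699453037281375 foot in spot frame (x,y,z) [-0.043  -0.0005  0.0015]
(260.2, 219.17) (276.22, 217.8) [0.4502 0.0928 0.087 ] gap 0.0017188950069286458 foot in spot frame (x,y,z) [-0.0415 -0.0007  0.    ]
(260.2, 219.17) (276.28, 218.2) [0.4503 0.0927 0.0851] gap 0.0014498678525085684 foot in spot frame (x,y,z) [-0.0424 -0.0007  0.0017]
(259.7, 218.65) (276.22, 217.8) [0.4512 0.0934 0.0867] gap 0.000331484068917038 foot in spot frame (x,y,z) [-0.0425 -0.0002 -0.0002]
(259.7, 218.65) (276.28, 218.2) [0.4512 0.0934 0.0848] gap 0.0006039596703458064 foot in spot frame (x,y,z) [-0.0435 -0.0002  0.0014]
px per mm scene along n,y,z [array([-0.2524,  0.1234]), array([0.0135, 0.198 ]), array([-0.1554, -0.1835])]
px per mm top [array([-0.2561, -0.1465]), array([-0.1816,  0.3008]), array([-0.1578, -0.108 ])]
[0.4505 0.0929 0.088 ] [-0.0412 -0.0006 -0.0009] [[276.395  217.5798]]
```

Triangulation is consistent (gap 0.6 mm): the foot is within about 1 mm of the mark's normal line and 41 mm short. Advancing 32 mm.

Call:
{"fn": "send_rows", "kwargs": {
  "series": [
    {"tx": 0.131, "ty": 0.22, "tz": -0.156, "wx": 0, "wy": 0, "wz": 0},
    {"tx": 0.131, "ty": 0.22, "tz": -0.156, "wx": 0, "wy": 0, "wz": 0},
    {"tx": 0.131, "ty": 0.22, "tz": -0.156, "wx": 0, "wy": 0, "wz": 0},
    {"tx": 0.131, "ty": 0.22, "tz": -0.156, "wx": 0, "wy": 0, "wz": 0},
    {"tx": 0.131, "ty": 0.22, "tz": -0.156, "wx": 0, "wy": 0, "wz": 0},
    {"tx": 0.044, "ty": 0.073, "tz": -0.052, "wx": 0, "wy": 0, "wz": 0},
    {"tx": 0, "ty": 0, "tz": 0, "wx": 0, "wy": 0, "wz": 0},
    {"tx": 0, "ty": 0, "tz": 0, "wx": 0, "wy": 0, "wz": 0}
  ]
}}

```text
t: 8.9
eef_pos: [0.4117, 0.0265, 0.1169]
eef_rot: [[-0.011, 0.511, 0.86], [-0.02, 0.859, -0.511], [-1.0, -0.023, 0.0]]
wrist_force: [0.1, -0.3, -0.7]
opening: 0.0146
```

```bash
cat > st.py <<'E'
from plan import *
o=robot.get_obs(); f,d=foot(o); M=np.array([.4505,.093,.087]); print(o['t'],o['wrist_force'],'Fn',o['wrist_force']@n,'foot in spot',S.T@(f-M))
E
python3 look.py l2; python3 st.py
```

```text
9.3 [0.4117 0.0265 0.1168] [ 0.155   0.1118 -0.4092] foot [0.4467 0.086  0.0919] [ 0.4368  0.7346 -0.5191] scene [[278.6774 216.6038]] top [[262.2395 220.13  ]]
9.3 [ 0.155   0.1118 -0.4092] Fn 0.36233126698361484 foot in spot [-0.0093 -0.0003  0.    ]
```

View pics/l2.png

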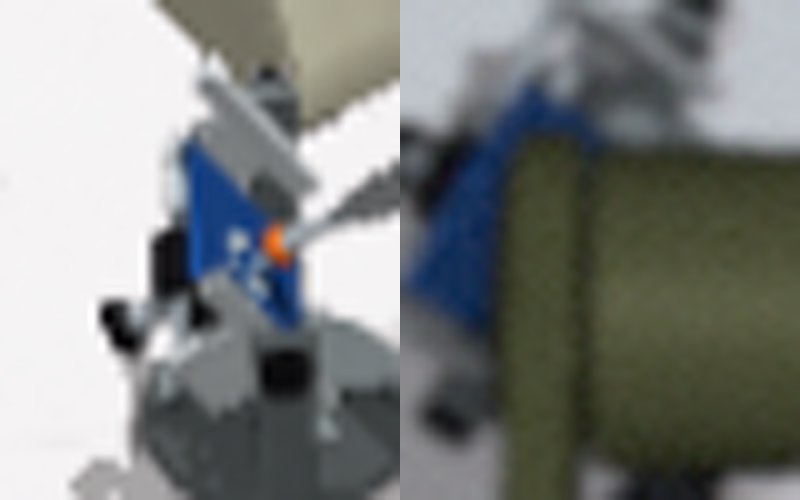

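The scene crop shows the foot at (276,245) just in front of the ring, which is at about (250,265), on line with it. Stepping in until it touches.

Call:
{"fn": "send_rows", "kwargs": {
  "series": [
    {"tx": 0.0436, "ty": 0.0735, "tz": -0.052, "wx": 0, "wy": 0, "wz": 0},
    {"tx": 0.0436, "ty": 0.0735, "tz": -0.052, "wx": 0, "wy": 0, "wz": 0},
    {"tx": 0, "ty": 0, "tz": 0, "wx": 0, "wy": 0, "wz": 0}
  ]
}}

```text
t: 9.68
eef_pos: [0.4134, 0.0296, 0.1146]
eef_rot: [[-0.012, 0.511, 0.86], [-0.02, 0.86, -0.511], [-1.0, -0.023, 0.0]]
wrist_force: [0.0, -0.3, -0.7]
opening: 0.0142
```

Call:
{"fn": "send_rows", "kwargs": {
  "series": [
    {"tx": 0.0436, "ty": 0.0735, "tz": -0.052, "wx": 0, "wy": 0, "wz": 0},
    {"tx": 0, "ty": 0, "tz": 0, "wx": 0, "wy": 0, "wz": 0}
  ]
}}

```text
t: 9.93
eef_pos: [0.4143, 0.031, 0.1136]
eef_rot: [[-0.012, 0.511, 0.86], [-0.02, 0.859, -0.511], [-1.0, -0.023, 0.0]]
wrist_force: [0.5, -0.1, -1.3]
opening: 0.0143
```

Call:
{"fn": "send_rows", "kwargs": {
  "series": [
    {"tx": 0.0327, "ty": 0.0551, "tz": -0.039, "wx": 0, "wy": 0, "wz": 0},
    {"tx": 0, "ty": 0, "tz": 0, "wx": 0, "wy": 0, "wz": 0}
  ]
}}

```text
t: 10.18
eef_pos: [0.4149, 0.0321, 0.1129]
eef_rot: [[-0.012, 0.511, 0.86], [-0.02, 0.859, -0.511], [-1.0, -0.023, 0.0]]
wrist_force: [-0.1, -0.4, -0.7]
opening: 0.0144
```

```bash
python3 st.py
```

```text
10.175 [-0.1455 -0.4235 -0.6722] Fn -0.025403475185664826 foot in spot [-0.0017 -0.0002 -0.    ]
```

Call:
{"fn": "send_rows", "kwargs": {
  "series": [
    {"tx": 0.0327, "ty": 0.0551, "tz": -0.039, "wx": 0, "wy": 0, "wz": 0},
    {"tx": 0, "ty": 0, "tz": 0, "wx": 0, "wy": 0, "wz": 0}
  ]
}}

```text
t: 10.42
eef_pos: [0.4156, 0.0331, 0.1121]
eef_rot: [[-0.011, 0.511, 0.86], [-0.02, 0.859, -0.511], [-1.0, -0.023, 0.0]]
wrist_force: [-1.3, -1.0, 1.2]
opening: 0.0143
```

Call:
{"fn": "send_rows", "kwargs": {
  "series": [
    {"tx": 0.0327, "ty": 0.0551, "tz": -0.039, "wx": 0, "wy": 0, "wz": 0},
    {"tx": 0, "ty": 0, "tz": 0, "wx": 0, "wy": 0, "wz": 0}
  ]
}}

```text
t: 10.68
eef_pos: [0.4163, 0.0342, 0.1113]
eef_rot: [[-0.012, 0.511, 0.86], [-0.02, 0.859, -0.511], [-1.0, -0.023, 0.0]]
wrist_force: [-1.8, -1.6, 1.3]
opening: 0.0143
```

Contact came at the first of these two steps (net about 2.2 N, then 3 N), so the foot is about 1.4 mm in. Adding 3.5 mm to reach half-way.

Call:
{"fn": "send_rows", "kwargs": {
  "series": [
    {"tx": 0.0254, "ty": 0.0428, "tz": -0.0303, "wx": 0, "wy": 0, "wz": 0},
    {"tx": 0.0254, "ty": 0.0428, "tz": -0.0303, "wx": 0, "wy": 0, "wz": 0},
    {"tx": 0.0254, "ty": 0.0428, "tz": -0.0303, "wx": 0, "wy": 0, "wz": 0},
    {"tx": 0, "ty": 0, "tz": 0, "wx": 0, "wy": 0, "wz": 0},
    {"tx": 0, "ty": 0, "tz": 0, "wx": 0, "wy": 0, "wz": 0}
  ]
}}

```text
t: 11.3
eef_pos: [0.4177, 0.0368, 0.1095]
eef_rot: [[-0.012, 0.511, 0.86], [-0.02, 0.859, -0.511], [-1.0, -0.023, 0.0]]
wrist_force: [-2.2, -4.1, 1.9]
opening: 0.0148
```

```bash
python3 look.py l3; python3 st.py; python3 - <<'E'
from plan import *
m=np.load('pics/scene_l3.npy'); o=(m[:,:,2]-m[:,:,0])[208:226,268:286]; o=(o-15).clip(0); g=np.mgrid[208:226,268:286]
print('orange',(o*g[1]).sum()/o.sum(),(o*g[0]).sum()/o.sum(), 'expected on mark',np.array([276.22,217.9])+(proj('scene',np.array([.4505,.093,.087])-.0033*n)-proj('scene',np.array([.4505,.093,.087])))[0])
E
```

```text
11.7 [0.4178 0.0368 0.1095] [-2.7318 -3.8851  2.8704] foot [0.4528 0.0963 0.0845] [ 0.4367  0.7346 -0.5191] scene [[275.212  218.3135]] top [[258.7764 218.1641]]
11.7 [-2.7318 -3.8851  2.8704] Fn -5.537328373354207 foot in spot [ 0.0047 -0.0003 -0.    ]
orange 276.8594827586207 217.117816091954 expected on mark [277.0368 217.5008]
```

View pics/l3.png

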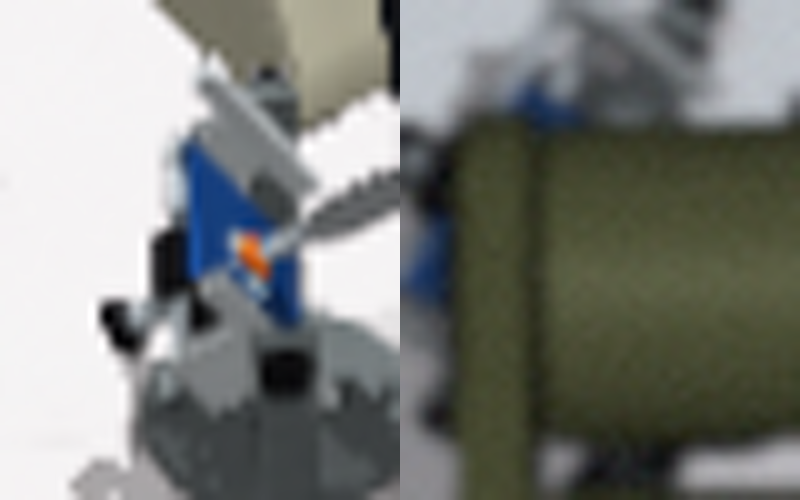

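The foot is on the mark. The scene crop shows orange at (255,255), with white ring slivers on both sides at (237,240) and (258,285). Its centroid is within about 0.4 px (≤2 mm) of the expected place, with a net force of about 5.7 N, so it is about half-way in. Holding still.

Call:
{"fn": "send_rows", "kwargs": {
  "series": [
    {"tx": 0, "ty": 0, "tz": 0, "wx": 0, "wy": 0, "wz": 0},
    {"tx": 0, "ty": 0, "tz": 0, "wx": 0, "wy": 0, "wz": 0},
    {"tx": 0, "ty": 0, "tz": 0, "wx": 0, "wy": 0, "wz": 0},
    {"tx": 0, "ty": 0, "tz": 0, "wx": 0, "wy": 0, "wz": 0},
    {"tx": 0, "ty": 0, "tz": 0, "wx": 0, "wy": 0, "wz": 0},
    {"tx": 0, "ty": 0, "tz": 0, "wx": 0, "wy": 0, "wz": 0},
    {"tx": 0, "ty": 0, "tz": 0, "wx": 0, "wy": 0, "wz": 0},
    {"tx": 0, "ty": 0, "tz": 0, "wx": 0, "wy": 0, "wz": 0},
    {"tx": 0, "ty": 0, "tz": 0, "wx": 0, "wy": 0, "wz": 0},
    {"tx": 0, "ty": 0, "tz": 0, "wx": 0, "wy": 0, "wz": 0},
    {"tx": 0, "ty": 0, "tz": 0, "wx": 0, "wy": 0, "wz": 0},
    {"tx": 0, "ty": 0, "tz": 0, "wx": 0, "wy": 0, "wz": 0}
  ]
}}

```text
t: 13.2
eef_pos: [0.4178, 0.0368, 0.1095]
eef_rot: [[-0.011, 0.511, 0.86], [-0.02, 0.859, -0.511], [-1.0, -0.023, 0.0]]
wrist_force: [-2.5, -4.3, 2.6]
opening: 0.0146
```

Call:
{"fn": "send_rows", "kwargs": {
  "series": [
    {"tx": 0, "ty": 0, "tz": 0, "wx": 0, "wy": 0, "wz": 0},
    {"tx": 0, "ty": 0, "tz": 0, "wx": 0, "wy": 0, "wz": 0},
    {"tx": 0, "ty": 0, "tz": 0, "wx": 0, "wy": 0, "wz": 0},
    {"tx": 0, "ty": 0, "tz": 0, "wx": 0, "wy": 0, "wz": 0},
    {"tx": 0, "ty": 0, "tz": 0, "wx": 0, "wy": 0, "wz": 0},
    {"tx": 0, "ty": 0, "tz": 0, "wx": 0, "wy": 0, "wz": 0}
  ]
}}

```text
t: 13.95
eef_pos: [0.4178, 0.0368, 0.1095]
eef_rot: [[-0.011, 0.511, 0.86], [-0.02, 0.859, -0.511], [-1.0, -0.023, 0.0]]
wrist_force: [-2.1, -4.7, 1.9]
opening: 0.0142
```

```bash
python3 st.py
```

```text
13.95 [-2.0589 -4.7081  1.8784] Fn -5.333135422335927 foot in spot [ 0.0047 -0.0003 -0.    ]
```

The hold was steady for 2.6 s. Now back off and reverse the path.

Call:
{"fn": "send_rows", "kwargs": {
  "series": [
    {"tx": -0.196, "ty": -0.331, "tz": 0.234, "wx": 0, "wy": 0, "wz": 0},
    {"tx": -0.196, "ty": -0.331, "tz": 0.234, "wx": 0, "wy": 0, "wz": 0},
    {"tx": -0.196, "ty": -0.331, "tz": 0.234, "wx": 0, "wy": 0, "wz": 0},
    {"tx": -0.196, "ty": -0.331, "tz": 0.234, "wx": 0, "wy": 0, "wz": 0},
    {"tx": -0.196, "ty": -0.331, "tz": 0.234, "wx": 0, "wy": 0, "wz": 0}
  ]
}}

```text
t: 14.58
eef_pos: [0.3979, 0.0033, 0.1333]
eef_rot: [[-0.011, 0.511, 0.86], [-0.02, 0.859, -0.511], [-1.0, -0.023, 0.0]]
wrist_force: [-0.4, 0.8, -1.6]
opening: 0.0143
```

Call:
{"fn": "send_rows", "kwargs": {
  "series": [
    {"tx": 0.2067, "ty": -0.846, "tz": 0.0246, "wx": 0.748, "wy": -0.444, "wz": 0},
    {"tx": 0.2067, "ty": -0.846, "tz": 0.0246, "wx": 0.748, "wy": -0.444, "wz": 0},
    {"tx": 0.2067, "ty": -0.846, "tz": 0.0246, "wx": 0.748, "wy": -0.444, "wz": 0},
    {"tx": 0.2067, "ty": -0.846, "tz": 0.0246, "wx": 0.748, "wy": -0.444, "wz": 0},
    {"tx": 0.2067, "ty": -0.846, "tz": 0.0246, "wx": 0.748, "wy": -0.444, "wz": 0},
    {"tx": 0.2067, "ty": -0.846, "tz": 0.0246, "wx": 0.748, "wy": -0.444, "wz": 0},
    {"tx": 0.2067, "ty": -0.846, "tz": 0.0246, "wx": 0, "wy": 0, "wz": 0.735},
    {"tx": 0.2067, "ty": -0.846, "tz": 0.0246, "wx": 0, "wy": 0, "wz": 0.735},
    {"tx": 0.2067, "ty": -0.846, "tz": 0.0246, "wx": 0, "wy": 0, "wz": 0.735},
    {"tx": 0.2067, "ty": -0.846, "tz": 0.0246, "wx": 0, "wy": 0, "wz": 0.735},
    {"tx": 0.2067, "ty": -0.846, "tz": 0.0246, "wx": 0, "wy": 0, "wz": 0.735},
    {"tx": 0.2067, "ty": -0.846, "tz": 0.0246, "wx": 0, "wy": 0, "wz": 0.735}
  ]
}}

```text
t: 16.08
eef_pos: [0.4476, -0.2001, 0.139]
eef_rot: [[0.036, 0.062, 0.997], [0.499, 0.864, -0.072], [-0.866, 0.5, 0.0]]
wrist_force: [-0.0, -0.2, -0.7]
opening: 0.0146
```

Call:
{"fn": "send_rows", "kwargs": {
  "series": [
    {"tx": 0, "ty": 0, "tz": 0, "wx": 0, "wy": 0, "wz": 0},
    {"tx": 0, "ty": 0, "tz": 0, "wx": 0, "wy": 0, "wz": 0}
  ]
}}

```text
t: 16.32
eef_pos: [0.4474, -0.1989, 0.1387]
eef_rot: [[0.038, 0.066, 0.997], [0.499, 0.863, -0.076], [-0.866, 0.5, -0.0]]
wrist_force: [-0.3, 0.1, -1.6]
opening: 0.0148
```

```bash
python3 - <<'E'
from plan import *
o=robot.get_obs(); print(o['eef_pos'],Tg-o['eef_pos'],(Tg-o['eef_pos'])/.02, np.degrees(Ro.from_matrix(Ro.from_matrix(Rg).as_matrix()@o['eef_rot'].T).as_rotvec()))
E
```

```text
[ 0.4474 -0.1989  0.1387] [ 0.0004 -0.0004 -0.1112] [ 0.0192 -0.0212 -5.5612] [-0.0427 -0.0191  0.1079]
```

Call:
{"fn": "send_rows", "kwargs": {
  "series": [
    {"tx": 0.02, "ty": -0.02, "tz": -1, "wx": 0, "wy": 0, "wz": 0},
    {"tx": 0, "ty": 0, "tz": -1, "wx": 0, "wy": 0, "wz": 0},
    {"tx": 0, "ty": 0, "tz": -1, "wx": 0, "wy": 0, "wz": 0},
    {"tx": 0, "ty": 0, "tz": -0.9, "wx": 0, "wy": 0, "wz": 0},
    {"tx": 0, "ty": 0, "tz": -0.6, "wx": 0, "wy": 0, "wz": 0},
    {"tx": 0, "ty": 0, "tz": -0.4, "wx": 0, "wy": 0, "wz": 0},
    {"tx": 0, "ty": 0, "tz": -0.3, "wx": 0, "wy": 0, "wz": 0},
    {"tx": 0, "ty": 0, "tz": -0.2, "wx": 0, "wy": 0, "wz": 0},
    {"tx": 0, "ty": 0, "tz": -0.1, "wx": 0, "wy": 0, "wz": 0},
    {"tx": 0, "ty": 0, "tz": 0, "wx": 0, "wy": 0, "wz": 0}
  ]
}}

```text
t: 17.58
eef_pos: [0.4483, -0.1997, 0.0289]
eef_rot: [[0.037, 0.064, 0.997], [0.498, 0.864, -0.074], [-0.866, 0.5, 0.0]]
wrist_force: [0.1, 0.4, 0.3]
opening: 0.0145
```

Call:
{"fn": "send_rows", "kwargs": {
  "series": [
    {"tx": 0, "ty": 0, "tz": -0.06, "wx": 0, "wy": 0, "wz": 0},
    {"tx": 0, "ty": 0, "tz": 0, "wx": 0, "wy": 0, "wz": 0}
  ]
}}

```text
t: 17.82
eef_pos: [0.4482, -0.1997, 0.0277]
eef_rot: [[0.037, 0.064, 0.997], [0.499, 0.864, -0.074], [-0.866, 0.5, 0.0]]
wrist_force: [-0.6, 1.2, -0.5]
opening: 0.0145
```

Call:
{"fn": "send_rows", "kwargs": {
  "series": [
    {"tx": 0, "ty": 0, "tz": 0, "wx": 0, "wy": 0, "wz": 0},
    {"tx": 0, "ty": 0, "tz": 0, "wx": 0, "wy": 0, "wz": 0},
    {"tx": 0, "ty": 0, "tz": 0, "wx": 0, "wy": 0, "wz": 0},
    {"tx": 0, "ty": 0, "tz": 0, "wx": 0, "wy": 0, "wz": 0},
    {"tx": 0, "ty": 0, "tz": 0, "wx": 0, "wy": 0, "wz": 0},
    {"tx": 0, "ty": 0, "tz": 0, "wx": 0, "wy": 0, "wz": 0},
    {"tx": 0, "ty": 0, "tz": 0, "wx": 0, "wy": 0, "wz": 0},
    {"tx": 0, "ty": 0, "tz": 0, "wx": 0, "wy": 0, "wz": 0}
  ],
  "fingers": -1
}}

```text
t: 18.82
eef_pos: [0.4482, -0.1997, 0.0276]
eef_rot: [[0.037, 0.064, 0.997], [0.499, 0.864, -0.074], [-0.866, 0.5, 0.0]]
wrist_force: [-1.2, 0.3, -0.2]
opening: 0.0854
```

Call:
{"fn": "send_rows", "kwargs": {
  "series": [
    {"tx": 0, "ty": 0, "tz": 0.5, "wx": 0, "wy": 0, "wz": 0},
    {"tx": 0, "ty": 0, "tz": 1, "wx": 0, "wy": 0, "wz": 0},
    {"tx": 0, "ty": 0, "tz": 1, "wx": 0, "wy": 0, "wz": 0},
    {"tx": 0, "ty": 0, "tz": 1, "wx": 0, "wy": 0, "wz": 0},
    {"tx": 0, "ty": -0.5, "tz": 1, "wx": 0, "wy": 0, "wz": 0},
    {"tx": -0.7, "ty": -1, "tz": 0.8, "wx": 0, "wy": 0, "wz": 0},
    {"tx": -1, "ty": -1, "tz": 0.5, "wx": 0, "wy": 0, "wz": 0},
    {"tx": -1, "ty": -1, "tz": 0, "wx": 0, "wy": 0, "wz": 0},
    {"tx": -1, "ty": -1, "tz": 0, "wx": 0, "wy": 0, "wz": 0},
    {"tx": -1, "ty": -1, "tz": 0, "wx": 0, "wy": 0, "wz": 0},
    {"tx": -1, "ty": -1, "tz": 0, "wx": 0, "wy": 0, "wz": 0},
    {"tx": 0, "ty": 0, "tz": 0, "wx": 0, "wy": 0, "wz": 0}
  ]
}}

```text
t: 20.32
eef_pos: [0.3334, -0.3307, 0.1446]
eef_rot: [[0.038, 0.066, 0.997], [0.498, 0.864, -0.077], [-0.866, 0.499, 0.0]]
wrist_force: [0.7, 0.8, -0.3]
opening: 0.0852
```

```bash
python3 - <<'E'
from h import *
m=np.mean([robot.capture('top')['color'].astype(float) for _ in range(8)],0); a=np.load('pics/top_avg.npy'); gr=m.mean(2)
v=np.vstack([cv2.resize(x[200:232,310:385],None,fx=9,fy=9,interpolation=cv2.INTER_CUBIC)*1.5 for x in(a,m)]).clip(0,255).astype(np.uint8); cv2.imwrite('pics/e.png',v)
for M in(a,m):
    o=(M[:,:,2]-M[:,:,0]+8)[216:224,331:339].clip(0); g=np.mgrid[216:224,331:339]; print('orange',(o*g[1]).sum()/o.sum(),(o*g[0]).sum()/o.sum())
    G=M.mean(2); pts=[]
    for c in (347,351,355,363,367):
        col=G[217:227,c]-G[217:227,c].min(); col=(col-25).clip(0); pts.append((col*np.arange(217,227)).sum()/col.sum())
    print(np.round(pts,2))
d=np.abs(a-m).max(2); ys,xs=np.where(d>40); print('changed px in table area y<250:',[(x,y) for x,y in zip(xs,ys) if y<248 and x<420][:20])
E
```

```text
orange 334.6284813452443 219.83692415484322
[220.36 220.65 220.94 221.66 222.05]
orange 334.7457709824333 219.47690305790502
[219.85 220.13 220.44 221.06 221.39]
changed px in table area y<250: [(np.int64(419), np.int64(241)), (np.int64(418), np.int64(242)), (np.int64(419), np.int64(242)), (np.int64(417), np.int64(243)), (np.int64(418), np.int64(243)), (np.int64(419), np.int64(243)), (np.int64(417), np.int64(244)), (np.int64(418), np.int64(244)), (np.int64(419), np.int64(244)), (np.int64(387), np.int64(245)), (np.int64(388), np.int64(245)), (np.int64(389), np.int64(245)), (np.int64(390), np.int64(245)), (np.int64(391), np.int64(245)), (np.int64(392), np.int64(245)), (np.int64(393), np.int64(245)), (np.int64(394), np.int64(245)), (np.int64(417), np.int64(245)), (np.int64(418), np.int64(245)), (np.int64(419), np.int64(245))]
```

View pics/e.png

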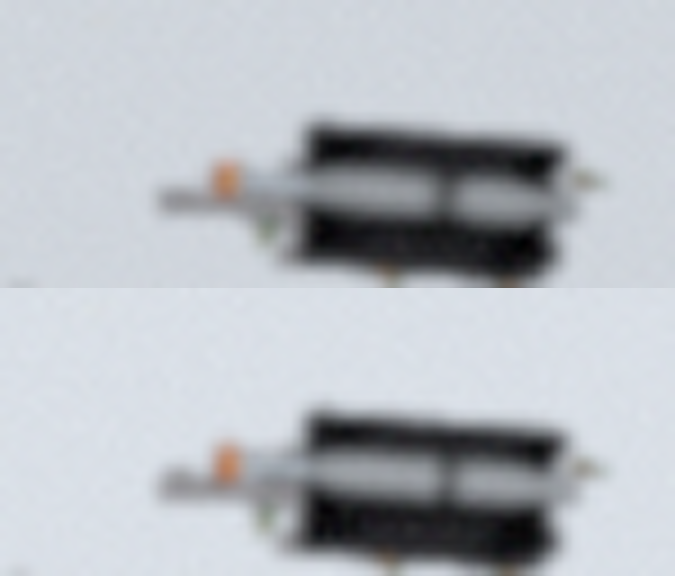

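The upper crop is before and the lower one after. The probe lies in both forks again, foot to the left at (228,462), shifted about 0.4–0.6 px (1–2 mm) sideways and about 0.1 px along. Nothing else on the table changed. Handing in.

```bash
python3 -c "
from workcell import robot
print(robot.get_obs()['t'],robot.get_obs()['wrist_force']); print(robot.hand_in())"
```

```text
20.725 [-0.50460146 -0.27365173  1.03104529]
the job is handed in; nothing more can be done
None
```

I took the probe from its rest, pressed its foot onto the ring mark, held it there, laid it back the same way round and let go. I handed the job in at t ≈ 20.7 s; the hand-in gives no verdict.

- **Press depth:** I held it still for about 2.6 s. The net force was about 5.7 N and the foot was about 5 mm in, by both force and travel. It was never near the stop.
- **Aim:** The scene camera put the foot within about 2 mm of the mark's centre. The top camera could not check this because the wrist hid the foot while pressing.
- **Squareness:** This was not measured on its own. It rests on my image fit of the panel, where different fits put the lean between 31° and 34°; I used 31.3°. The limit is 7°.
- **Probe back on its rest:** It lies in both forks, about 1–2 mm sideways and well under 1 mm along from where it lay. The gripper is open and well clear.
- **Other things on the table:** The before-and-after top pictures, checked over most of the table, showed no change outside the arm. The far-right part, including the sanding block, was outside that check, though the arm passed above it.

One disagreement: in the scene view, the foot appeared about 3 mm further forward along the probe's axis than my model. I did not rely on the model for depth, since contact was found by touch.

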